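Cap a balcony water tank with a two-lever cam coupler

TASK

Close the grey water tank for the night: take the metal cap coupler by its stem, set it squarely over the tank's upright metal neck with both levers still raised, then swing its two cam levers down together until both are fully home against its sides and the cap is drawn down tight. Squeeze and press gently (about 15 N on each finger is plenty), and leave the other things where they are and the robot clear of the cap.

Things in the scene. Friction and masses are not known exactly. Their poses are not given: they have to be found in the camera images.
- coupler: Metal cap coupler, 0.28 kg, standing on its open mouth. Origin: centre of the mouth (underside), z up. Skirt 52 mm outside, 42 mm inside, 36 mm deep, closed by a plate (z 36-40 mm), on it a round stem 28 mm wide, z 40-74 mm. Levers hinged at its +y and -y sides, so take the stem with fingers closing along its x. Rule: at most 50 N finger force in all on it and its levers.
- stem_top (a point): Centre of the top of the coupler's stem, 74 mm above coupler.
- lever_l (a joint): Angle (rad) of the +y lever: 0 = raised (out and 30 degrees up), 0.52 = level, 2.09 = fully down along the side, its stop. Stays where left: friction 0.15 N m, on the neck up to 0.1 N m more from the cam in the last 0.4 rad. Beyond 0.8 the cam nose is inside the skirt and the cap no longer goes over the neck.
- lever_r (a joint): The same for the lever on the coupler's -y side.
- lever_l_tip (a point): Free end of the +y lever: a bar 14 mm wide (along coupler x), 6 mm thick, 45 mm long from its pivot at coupler y = 28, z = 19.8 mm; it swings in the coupler's y-z plane. Raised, the tip is 67 mm from the axis, 42 mm up. Both levers down measure 62 mm over their outsides; fingers straddling the cap can press both, then squeeze them in.
- lever_r_tip (a point): Free end of the -y lever, the mirror image (pivot at y = -28 mm).
- neck_top (a point): Centre of the top face of the neck's lip, z up. Lip 40 mm wide, 10 mm deep, sharp-edged; groove 25 mm wide 10-26 mm down; then 39 mm wide to 44 mm down; tank top 75 mm down. Resting on the gasket the cap's mouth is about 30 mm below this point (lever pivots 10 mm below it); locked, the cams hook under the lip and draw it to 33 mm below.
- tank: Grey plastic water tank 180 x 200 x 80 mm, fixed. Origin: centre of underside. Neck axis at x -20, y 30 mm; carrying handle to 104 mm high at x 55, y 0 to 75 mm. A 32 mm black gasket on the neck stands 6 mm over the lip and springs down 4 mm (5 N to start, 23 N at the end). Rule: at most 80 N of coupler on tank, all contacts summed.
- bowl: White ceramic bowl, 120 mm wide, 50 mm high; bystander. Origin: centre of its underside.
- brush: Orange plastic brush, 190 x 45 x 34 mm, lying; bystander. Origin: underside.
- multitool: Closed steel multi-tool, 105 x 32 x 18 mm; bystander. Origin: underside.
- polish_jar: Jar of shoe polish, 68 mm wide, 55 mm high; bystander. Origin: underside.
Mind the look-alikes: they are no part of the job. Of the things that look like the coupler, the largest one is meant.

How it is judged:
On the way:
1. The cap coupler sits squarely on the neck, down on the gasket, both levers still raised (horizontal distance between coupler and neck_top below 0.003 m and angle between coupler's own z axis and vertical below 0.07 rad and z of coupler in the frame of neck_top below -0.0275 m and value of joint each of lever_l, lever_r below 0.7 rad), for 0.2 s.
At the end, for the whole second after the job is handed in: The coupler is upright (within 4 degrees) on the neck, centred within 3 mm, drawn down so that its mouth is at least 31.5 mm below the lip's top, both levers down to at least 1.97 rad of 2.09, all at rest and let go (horizontal distance between coupler and neck_top below 0.003 m and angle between coupler's own z axis and vertical below 0.07 rad and z of coupler in the frame of neck_top below -0.0315 m and value of joint each of lever_l, lever_r above 1.97 rad and linear speed of coupler below 0.01 m/s); the robot touches nothing.
It fails at once if One lever is swung far down while the other is still up ((value of joint lever_l above 1.1 rad and value of joint lever_r below 0.5 rad) or (value of joint lever_r above 1.1 rad and value of joint lever_l below 0.5 rad)).
It fails at once if The fingers press or squeeze the coupler or its levers with more than 50 N in total (contact force between the fingers and coupler above 50 N).
It fails at once if The coupler is forced on the tank with more than 80 N in total (contact force between coupler and tank above 80 N).
It fails at once if The coupler is tipped over (angle between coupler's own z axis and vertical above 0.5 rad).
It fails at once if A bystander is moved by more than 30 mm (distance of any of bowl, brush, multitool, polish_jar from where it was at the start of the episode above 0.03 m).
It also fails if it takes over 61 s, if anything falls off the work surface, if the arm or the gripper's body presses on something with over 40 N, if the wrist force passes 120 N, or if a joint passes its speed limit or range.

ROBOT

A 6-joint arm with a two-finger parallel gripper is mounted at the origin on the work surface. World frame = base frame: x ahead of the robot, y to its left, z up, the work surface at z = 0. Lengths are in m, angles in rad, forces in N, time in s.
With the tool pointing down it reaches from about 0.4 to 0.825 m from the base axis. Payload 7 kg.
Tool frame: the origin (TCP) lies at the very end of the fingers, on their centre line; the grasp point (between the pads) lies 19 mm behind it; z points along the fingers, y is the line along which they close (so a half turn about z gives the same grasp; the last joint's range is limited). The gripper opens to 88 mm and grips with 3 to 60 N. Pads are 19 mm wide; open, the fingers measure 130 mm over their backs; the gripper's body (78 mm by 193 mm) begins 47 mm behind the grasp point.
Start: joints at [-1.002, 0.359, 0.012, 0, -1.224, -0.288], TCP at [0.187, -0.649, 0.227] pointing down, gripper open.
Joint ranges: [-3.07, 3.07], [-1.43, 2.12], [-1.02, 1.25], [-3.03, 1.67], [-3.05, -0], [-3.03, 3.03]. Speed limits (rad/s): [2.39, 2.39, 3.01, 3.14, 3.14, 3.14].

INTERFACE

Orientations are given as [roll, pitch, yaw] about the fixed x, y, z axes, in that order (R = Rz(yaw) Ry(pitch) Rx(roll)).
In Python, from station import arm gives the robot as it stands. The module is installed in compiled form; this text tells all that it offers.
- The arm moves only by the shell command python3 -m crank 'ROWS' [FORCE]. ROWS is JSON, a list of rows, each an object of numbers: "dx", "dy", "dz": the shift along the world's x, y, z in m; "twist": the turn about the world's z in degrees; "grip": the opening, from -1 (shut) to 1 (fully open). A call has exactly 5 rows; each row is the pose to reach, as a shift and turn from the pose commanded when the call began; what a row does not reach only later rows make up. A row lasts 1/12 s, in which the tool goes at most 41.7 mm and 7.16 degrees, less where a joint would pass 70% of its speed; a pose out of reach is approached as far as the arm can. A call with a gripper value outside its range is refused whole. The fingers move at their own pace and stop on an object; FORCE is the grip in N (left out, the last holds). Time passes only in rows, so rows that repeat a pose let the fingers close, or fill a call up. It gives the time, the measured TCP pose, the force, the opening and the grip force at its end, in the units of the state.
- arm.get_state(): the state, without advancing time (a new reading comes with each control period).
- arm.grab_frame(name): name is "side" or "top"; returns the picture (420x560x3 uint8, red, green, blue); there is no depth.
- arm.get_calibration(name): a dict with "fx", "fy", "cx", "cy" (pixels), "cam_to_world" (4x4, takes a point from camera to world coordinates). Camera axes: x right, y down, z forward; pixel columns grow to the right and rows downward; lengths in m; the calibration is good to about 2 mm. A picture is of the moment at which its call begins. get_calibration takes no time and is no camera call.
- arm.job_done(): hands the job in; it is judged then, once.
The state is a dict: "t": time; "q": joint angles; "qd": joint speeds; "joint_efforts": joint torques, N m; "eef_pos": TCP position; "ee_rot": TCP orientation; "force": force on the tool from outside, world axes, zero at the start; "moment": the same for the moment, N m; "width": finger opening in m; "gripper_force": force on a finger pad.
Only numpy, scipy, OpenCV 4.12 (cv2) and the standard library are available. Lean on these libraries where they do the work, as an engineer would, in place of code of your own. Each camera call takes 0.05 s, during which the arm holds its last target. There are 200 camera calls.

## Working session

There is one attempt and no reset: what is moved stays moved. The work goes in short steps, Python scripts to look and compute and a shell command to move; the robot and the scene stay as the last step left them, time stands still between calls to the robot, and variables do not carry over. Pictures are saved under pics/ and viewed, at most 10 in all, crops included, and the job is handed in when it is done.

```bash
mkdir -p pics; python3 - <<'E'
from station import arm
import cv2,numpy as np
for n in("side","top"):
    f=arm.grab_frame(n);cv2.imwrite(f"pics/{n}0.png",f[:,:,::-1])
    c=arm.get_calibration(n);print(n,c["fx"],c["fy"],c["cx"],c["cy"],np.round(c["cam_to_world"],3).tolist())
s=arm.get_state();print(s["t"],s["eef_pos"],s["ee_rot"],s["width"],s["force"])
E
```

```text
side 389.2980811583781 389.2980811583781 276.5120186457037 207.87665467911486 [[-0.73, -0.476, 0.49, 0.11], [-0.683, 0.522, -0.511, 0.445], [-0.013, -0.708, -0.706, 0.744], [0.0, 0.0, 0.0, 1.0]]
top 445.57422201852575 445.57422201852575 288.0468578585618 211.17377840277103 [[0.02, -0.999, 0.05, 0.495], [-1.0, -0.02, -0.0, 0.014], [0.001, -0.05, -0.999, 1.254], [0.0, 0.0, 0.0, 1.0]]
0.1 [ 0.18688042 -0.64815367  0.22571485] [ 3.14011991e+00 -1.27906685e-04 -2.86094920e+00] 0.08780537016956837 [ 0.4578202  -0.2629593  -0.40378746]
```

View pics/top0.png

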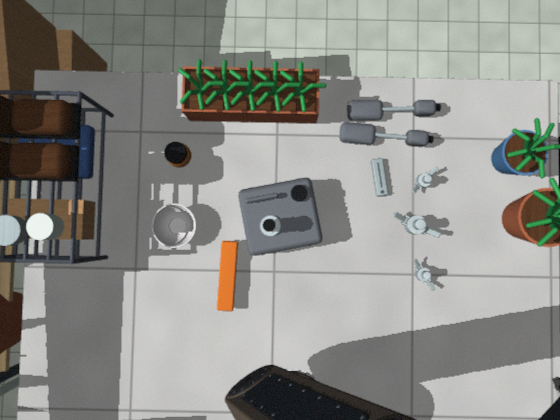

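View pics/side0.png

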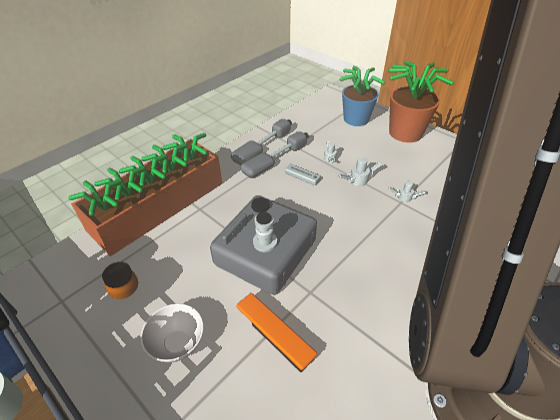

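Top view: coupler candidates are at (427,179), (417,225) and (424,273). The middle one at (417,225) is the largest, and it appears in the side view at about (360,172). The neck with its gasket is at top (270,226) and side (264,230). Next is a close crop of both.

```bash
python3 - <<'E'
import cv2,numpy as np
t=cv2.imread("pics/top0.png");s=cv2.imread("pics/side0.png")
r=lambda i,x,y:cv2.resize(i[y:y+60,x:x+80],(400,300),interpolation=cv2.INTER_CUBIC)
cv2.imwrite("pics/c0.png",np.vstack([np.hstack([r(t,377,195),r(s,320,145)]),np.hstack([r(t,230,196),r(s,224,195)])]))
E
```

```text
(no output)
```

View pics/c0.png

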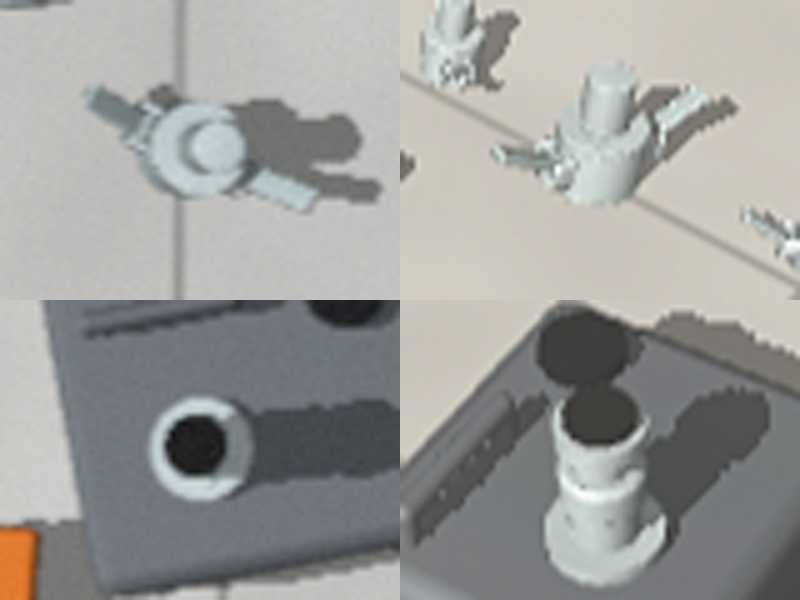

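The crops confirm it: the large coupler has its stem top at top (419.6,224) and side (362,160). Its lever tips are at top (394.6,214.2) and (438.2,233.8). The gasket is at top (269,224.6) and side (263.6,217.6), and the black disc further back belongs to the tank.

```bash
cat > h.py <<'E'
from station import arm
import numpy as np,cv2
def ray(n,p):
    c=arm.get_calibration(n);T=np.array(c["cam_to_world"])
    d=T[:3,:3]@np.array([(p[0]-c["cx"])/c["fx"],(p[1]-c["cy"])/c["fy"],1]);return T[:3,3],d/np.linalg.norm(d)
def plane(n,p,z):
    o,d=ray(n,p);return o+d*(z-o[2])/d[2]
def tri(pt,ps):
    (a,u),(b,v)=ray("top",pt),ray("side",ps)
    k=np.linalg.lstsq(np.c_[u,-v],b-a,rcond=None)[0];P,Q=a+k[0]*u,b+k[1]*v
    return (P+Q)/2,np.linalg.norm(P-Q)
def dark(img,x,y,w,h,th=70):
    m=(img[y:y+h,x:x+w].max(2)<th).astype(np.uint8)
    n,l,s,c=cv2.connectedComponentsWithStats(m)
    return [(s[i,4],c[i]+[x,y]) for i in range(1,n) if s[i,4]>30]
E
python3 - <<'E'
from h import *
t=cv2.imread("pics/top0.png");s=cv2.imread("pics/side0.png")
print(dark(t,255,210,28,30),dark(s,250,195,30,35))
print("stem tri",tri((419.6,224),(362.2,160)),plane("top",(419.6,224),.074),plane("side",(362.2,160),.074))
print("plate",plane("top",(416,224.2),.04))
a,b=plane("top",(394.6,214.2),.042),plane("top",(438.2,233.8),.042)
print("tips",a,b,(a+b)/2,np.degrees(np.arctan2(*(a-b)[1::-1])))
print("gasket",plane("top",(269,224.6),.161),plane("side",(263.6,217.6),.161),tri((269,224.6),(263.6,217.6)))
E
```

```text
[(np.int32(110), array([268.80909091, 224.67272727]))] [(np.int32(351), array([261.52421652, 209.58689459]))]
stem tri (array([ 0.52727184, -0.33513995,  0.07428119]), np.float64(0.0003327574563188621)) [ 0.52714449 -0.3353235   0.074     ] [ 0.52756818 -0.33534671  0.074     ]
plate [ 0.5273415  -0.33559174  0.04      ]
tips [ 0.55334151 -0.27659035  0.042     ] [ 0.50241768 -0.3954872   0.042     ] [ 0.52787959 -0.33603878  0.042     ] 66.81442299374055
gasket [0.51587268 0.05968121 0.161     ] [0.51447103 0.06293554 0.161     ] (array([0.51639053, 0.06026127, 0.15756155]), np.float64(0.0012544107713267137))
```

```bash
python3 -m crank '[{"dx":0.028,"dy":0.026,"dz":0,"twist":7,"grip":1},{"dx":0.056,"dy":0.052,"dz":0,"twist":14,"grip":1},{"dx":0.084,"dy":0.078,"dz":0,"twist":21,"grip":1},{"dx":0.112,"dy":0.104,"dz":0,"twist":28,"grip":1},{"dx":0.14,"dy":0.13,"dz":0,"twist":35,"grip":1}]' 15
python3 -m crank '[{"dx":0.028,"dy":0.026,"dz":0,"twist":4,"grip":1},{"dx":0.056,"dy":0.052,"dz":0,"twist":8,"grip":1},{"dx":0.084,"dy":0.078,"dz":0,"twist":12,"grip":1},{"dx":0.112,"dy":0.104,"dz":0,"twist":15.7,"grip":1},{"dx":0.14,"dy":0.13,"dz":0,"twist":15.7,"grip":1}]'
python3 -m crank '[{"dx":0.028,"dy":0.026,"dz":-0.02,"twist":0,"grip":1},{"dx":0.06,"dy":0.053,"dz":-0.04,"twist":0,"grip":1},{"dx":0.06,"dy":0.053,"dz":-0.06,"twist":0,"grip":1},{"dx":0.06,"dy":0.053,"dz":-0.06,"twist":0,"grip":1},{"dx":0.06,"dy":0.053,"dz":-0.06,"twist":0,"grip":1}]'
```

```text
t: 0.52
eef_pos: [0.3278, -0.517, 0.2262]
ee_rot: [3.141, 0.0, -2.244]
force: [-0.0, 0.1, 0.1]
width: 0.0874
gripper_force: 0.0
t: 0.93
eef_pos: [0.468, -0.3869, 0.2264]
ee_rot: [3.141, 0.0, -1.972]
force: [0.5, -0.6, -0.1]
width: 0.0879
gripper_force: 0.0
t: 1.35
eef_pos: [0.5264, -0.3347, 0.165]
ee_rot: [3.138, -0.001, -1.975]
force: [0.3, -0.8, 1.4]
width: 0.0873
gripper_force: 0.0
```

```bash
python3 -m crank '[{"dx":0,"dy":0,"dz":-0.03,"twist":0,"grip":1},{"dx":0,"dy":0,"dz":-0.06,"twist":0,"grip":1},{"dx":0.0005,"dy":-0.0005,"dz":-0.09,"twist":0,"grip":1},{"dx":0.0005,"dy":-0.0005,"dz":-0.119,"twist":0,"grip":1},{"dx":0.0005,"dy":-0.0005,"dz":-0.119,"twist":0,"grip":1}]' 15
python3 -m crank '[{"dx":0,"dy":0,"dz":0,"twist":0,"grip":0},{"dx":0,"dy":0,"dz":0,"twist":0,"grip":-0.3},{"dx":0,"dy":0,"dz":0,"twist":0,"grip":-0.5},{"dx":0,"dy":0,"dz":0,"twist":0,"grip":-0.6},{"dx":0,"dy":0,"dz":0,"twist":0,"grip":-0.7}]' 15
python3 -m crank '[{"dx":0,"dy":0,"dz":0,"twist":0,"grip":-1},{"dx":0,"dy":0,"dz":0,"twist":0,"grip":-1},{"dx":0,"dy":0,"dz":0,"twist":0,"grip":-1},{"dx":0,"dy":0,"dz":0,"twist":0,"grip":-1},{"dx":0,"dy":0,"dz":0,"twist":0,"grip":-1}]' 15
```

```text
t: 1.77
eef_pos: [0.5239, -0.3359, 0.0434]
ee_rot: [3.134, -0.0, -1.978]
force: [-3.0, 0.3, -0.7]
width: 0.0875
gripper_force: 0.0
t: 2.18
eef_pos: [0.5284, -0.3364, 0.0493]
ee_rot: [-3.139, 0.0, -1.976]
force: [-0.5, -0.3, -0.3]
width: 0.06
gripper_force: 0.0
t: 2.6
eef_pos: [0.5276, -0.336, 0.0475]
ee_rot: [-3.142, 0.0, -1.976]
force: [-1.1, -0.7, -0.4]
width: 0.0279
gripper_force: 15.0
```

```bash
python3 -m crank '[{"dx":0,"dy":0,"dz":0.02,"twist":0,"grip":-1},{"dx":0,"dy":0,"dz":0.055,"twist":0,"grip":-1},{"dx":0,"dy":0,"dz":0.09,"twist":0,"grip":-1},{"dx":0,"dy":0.01,"dz":0.125,"twist":0,"grip":-1},{"dx":0,"dy":0.03,"dz":0.16,"twist":0,"grip":-1}]' 18
python3 -m crank '[{"dx":0,"dy":0.03,"dz":0.02,"twist":0,"grip":-1},{"dx":0,"dy":0.06,"dz":0.035,"twist":0,"grip":-1},{"dx":-0.005,"dy":0.09,"dz":0.04,"twist":0,"grip":-1},{"dx":-0.01,"dy":0.12,"dz":0.04,"twist":0,"grip":-1},{"dx":-0.011,"dy":0.15,"dz":0.04,"twist":0,"grip":-1}]'
python3 -m crank '[{"dx":0,"dy":0.03,"dz":0,"twist":0,"grip":-1},{"dx":0,"dy":0.06,"dz":0,"twist":0,"grip":-1},{"dx":0,"dy":0.09,"dz":0,"twist":0,"grip":-1},{"dx":0,"dy":0.11,"dz":0,"twist":0,"grip":-1},{"dx":0,"dy":0.13,"dz":0,"twist":0,"grip":-1}]'
python3 -m crank '[{"dx":0,"dy":0.02,"dz":0,"twist":0,"grip":-1},{"dx":0,"dy":0.03,"dz":0,"twist":0,"grip":-1},{"dx":0,"dy":0.03,"dz":0,"twist":0,"grip":-1},{"dx":0,"dy":0.03,"dz":0,"twist":0,"grip":-1},{"dx":0,"dy":0.03,"dz":0,"twist":0,"grip":-1}]'
python3 - <<'E'
from h import *
for n in("side","top"):
    f=arm.grab_frame(n)[:,:,::-1];cv2.imwrite(f"pics/{n}1.png",f)
r=lambda i,x,y:cv2.resize(i[y:y+120,x:x+80],(400,600),interpolation=cv2.INTER_CUBIC)
cv2.imwrite("pics/c1.png",np.hstack([r(cv2.imread("pics/top1.png"),225,165),r(cv2.imread("pics/side1.png"),225,140)]))
s=arm.get_state();print(s["t"],s["eef_pos"],s["ee_rot"],s["force"])
E
```

```text
t: 3.02
eef_pos: [0.5268, -0.3068, 0.2082]
ee_rot: [3.14, -0.0, -1.978]
force: [1.2, 0.8, -2.7]
width: 0.0277
gripper_force: 18.0
t: 3.43
eef_pos: [0.5154, -0.1546, 0.2477]
ee_rot: [3.141, 0.001, -1.976]
force: [1.1, 0.1, -3.7]
width: 0.0277
gripper_force: 18.0
t: 3.85
eef_pos: [0.5158, -0.0245, 0.2471]
ee_rot: [3.141, -0.0, -1.975]
force: [-0.8, 0.0, -1.7]
width: 0.0277
gripper_force: 18.0
t: 4.27
eef_pos: [0.5163, 0.0035, 0.2473]
ee_rot: [3.141, -0.0, -1.976]
force: [0.5, 0.3, -3.0]
width: 0.0276
gripper_force: 18.0
4.3667 [0.51640778 0.00320776 0.24738262] [ 3.14126012e+00 -3.33621599e-04 -1.97683420e+00] [-0.47410689  0.24045747 -2.59995365]
```

View pics/c1.png

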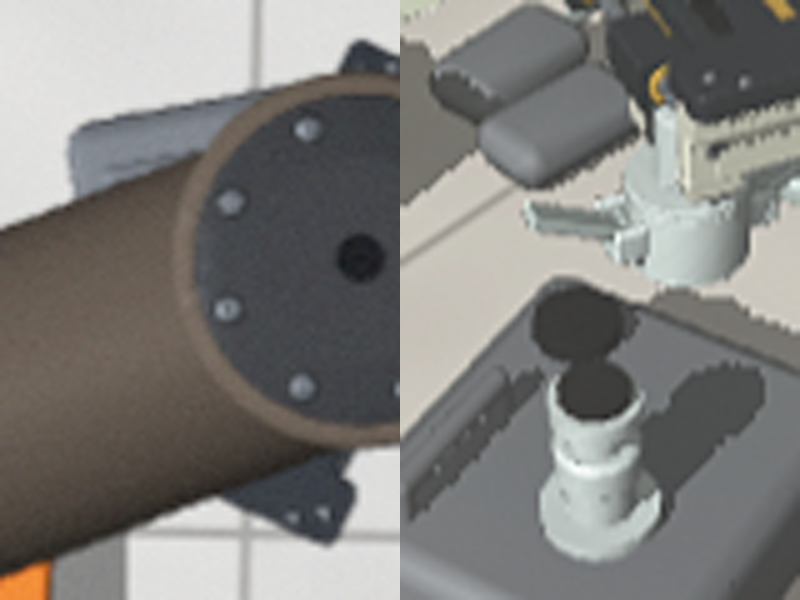

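The side view shows the coupler upright in the fingers, with its skirt at crop x 640–748. The neck gasket is centred at side pixel (263.7,216.5), and the arm hides the top view. I'll move over the neck, stop just above it and check.

```bash
python3 -m crank '[{"dx":0,"dy":0.02,"dz":0,"twist":0,"grip":-1},{"dx":0,"dy":0.04,"dz":0,"twist":0,"grip":-1},{"dx":0,"dy":0.0568,"dz":-0.01,"twist":0,"grip":-1},{"dx":0,"dy":0.0568,"dz":-0.025,"twist":0,"grip":-1},{"dx":0,"dy":0.0568,"dz":-0.035,"twist":0,"grip":-1}]' 18
python3 -m crank '[{"dx":0,"dy":0,"dz":0,"twist":0,"grip":-1},{"dx":0,"dy":0,"dz":0,"twist":0,"grip":-1},{"dx":0,"dy":0,"dz":0,"twist":0,"grip":-1},{"dx":0,"dy":0,"dz":0,"twist":0,"grip":-1},{"dx":0,"dy":0,"dz":0,"twist":0,"grip":-1}]'
python3 - <<'E'
from h import *
print(tri((268.8,224.67),(263.7,216.5)))
f=arm.grab_frame("side")[:,:,::-1];cv2.imwrite("pics/side2.png",f)
cv2.imwrite("pics/c2.png",cv2.resize(f[165:265,215:315],(600,600),interpolation=cv2.INTER_CUBIC))
s=arm.get_state();print(s["t"],s["eef_pos"],s["force"],s["moment"])
# predicted silhouette cols of skirt and neck at axis x=.5163,y=.060
c=arm.get_calibration("side");T=np.linalg.inv(c["cam_to_world"])
for z in(.165,.155,.12,.1):
    p=T@[*s["eef_pos"][:2],z,1];print(z,c["fx"]*p[0]/p[2]+c["cx"],c["fy"]*p[1]/p[2]+c["cy"])
E
```

```text
t: 4.78
eef_pos: [0.5162, 0.0607, 0.2115]
ee_rot: [3.141, -0.0, -1.976]
force: [-1.9, -0.7, -2.8]
width: 0.0272
gripper_force: 18.0
t: 5.2
eef_pos: [0.5169, 0.0605, 0.2133]
ee_rot: [-3.141, 0.001, -1.976]
force: [-0.5, -0.8, -2.4]
width: 0.0277
gripper_force: 18.0
(array([0.5159954 , 0.06045481, 0.16129898]), np.float64(0.0008615474962579688))
5.25 [0.51682701 0.06058119 0.21316933] [-0.05861591 -0.29421589 -2.53592718] [ 0.07405438  0.10485005 -0.05722036]
0.165 263.5139391801503 215.1001392737025
0.155 263.68863897724106 218.42980793984984
0.12 264.2768640424997 229.64100910350592
0.1 264.5976476722857 235.75494408510522
```

View pics/c2.png

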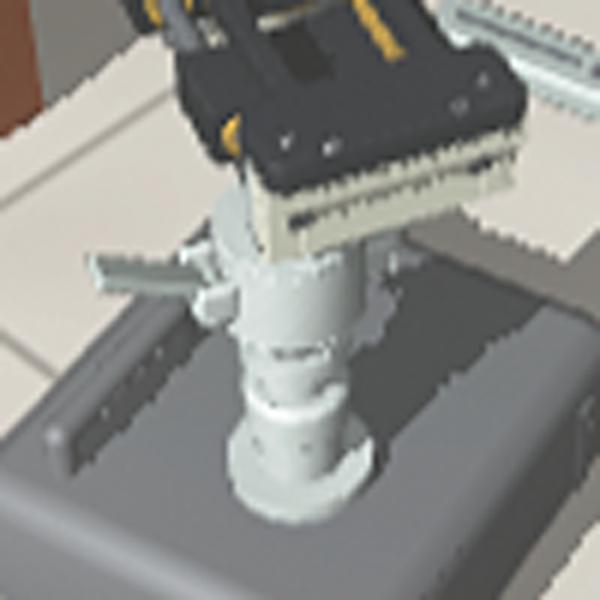

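The skirt sits almost exactly over the neck, at most about 1 mm towards image right. I'll lower it gently and watch the force.

```bash
python3 -m crank '[{"dx":-0.0005,"dy":0,"dz":-0.002,"twist":0,"grip":-1},{"dx":-0.0005,"dy":0,"dz":-0.004,"twist":0,"grip":-1},{"dx":-0.0005,"dy":0,"dz":-0.006,"twist":0,"grip":-1},{"dx":-0.0005,"dy":0,"dz":-0.008,"twist":0,"grip":-1},{"dx":-0.0005,"dy":0,"dz":-0.009,"twist":0,"grip":-1}]' 18
python3 -m crank '[{"dx":0,"dy":0,"dz":-0.001,"twist":0,"grip":-1},{"dx":0,"dy":0,"dz":-0.002,"twist":0,"grip":-1},{"dx":0,"dy":0,"dz":-0.003,"twist":0,"grip":-1},{"dx":0,"dy":0,"dz":-0.003,"twist":0,"grip":-1},{"dx":0,"dy":0,"dz":-0.003,"twist":0,"grip":-1}]'
python3 -c "
from h import *
s=arm.get_state();print(s['eef_pos'],s['force'],s['moment'])"
```

```text
t: 5.67
eef_pos: [0.5158, 0.0607, 0.2031]
ee_rot: [3.141, -0.0, -1.976]
force: [-0.7, -0.9, -3.2]
width: 0.0273
gripper_force: 18.0
t: 6.08
eef_pos: [0.516, 0.0608, 0.2005]
ee_rot: [3.141, -0.0, -1.976]
force: [-0.1, 0.0, -2.5]
width: 0.0275
gripper_force: 18.0
[0.51598478 0.0607765  0.20049179] [-0.12424092  0.03333462 -2.45486697] [ 0.18300456  0.21967    -0.02435778]
```

```bash
python3 -m crank '[{"dx":0,"dy":0,"dz":-0.001,"twist":0,"grip":-1},{"dx":0,"dy":0,"dz":-0.002,"twist":0,"grip":-1},{"dx":0,"dy":0,"dz":-0.003,"twist":0,"grip":-1},{"dx":0,"dy":0,"dz":-0.003,"twist":0,"grip":-1},{"dx":0,"dy":0,"dz":-0.003,"twist":0,"grip":-1}]'
python3 -c "
from h import *
s=arm.get_state();print(s['eef_pos'],s['force'],s['moment'])"
```

```text
t: 6.5
eef_pos: [0.5159, 0.0608, 0.1974]
ee_rot: [3.141, -0.0, -1.976]
force: [-0.9, 1.2, -3.8]
width: 0.0277
gripper_force: 18.0
[0.5159481  0.06077259 0.1974224 ] [-0.90661307  1.1532552  -3.78291149] [0.36253218 0.19355524 0.0135504 ]
```

```bash
python3 -m crank '[{"dx":0,"dy":0,"dz":-0.002,"twist":0,"grip":-1},{"dx":0,"dy":0,"dz":-0.004,"twist":0,"grip":-1},{"dx":0,"dy":0,"dz":-0.006,"twist":0,"grip":-1},{"dx":0,"dy":0,"dz":-0.007,"twist":0,"grip":-1},{"dx":0,"dy":0,"dz":-0.008,"twist":0,"grip":-1}]'
python3 -c "
from h import *
s=arm.get_state();print(s['eef_pos'],s['force'],s['moment'])"
```

```text
t: 6.92
eef_pos: [0.516, 0.0608, 0.1893]
ee_rot: [3.141, -0.0, -1.976]
force: [0.9, 0.9, -2.1]
width: 0.0275
gripper_force: 18.0
[0.51597438 0.06075717 0.18933947] [ 0.86430855  0.85629464 -2.13512656] [ 0.36501903  0.33542483 -0.01245162]
```

```bash
python3 -m crank '[{"dx":0,"dy":0,"dz":-0.003,"twist":0,"grip":-1},{"dx":0,"dy":0,"dz":-0.006,"twist":0,"grip":-1},{"dx":0,"dy":0,"dz":-0.009,"twist":0,"grip":-1},{"dx":0,"dy":0,"dz":-0.012,"twist":0,"grip":-1},{"dx":0,"dy":0,"dz":-0.014,"twist":0,"grip":-1}]'
python3 -m crank '[{"dx":0,"dy":0,"dz":-0.001,"twist":0,"grip":-1},{"dx":0,"dy":0,"dz":-0.002,"twist":0,"grip":-1},{"dx":0,"dy":0,"dz":-0.003,"twist":0,"grip":-1},{"dx":0,"dy":0,"dz":-0.003,"twist":0,"grip":-1},{"dx":0,"dy":0,"dz":-0.003,"twist":0,"grip":-1}]'
python3 -c "
from h import *
s=arm.get_state();print(s['eef_pos'],s['force'],s['moment'])"
```

```text
t: 7.33
eef_pos: [0.5158, 0.0607, 0.175]
ee_rot: [3.141, -0.0, -1.976]
force: [-0.2, -0.1, -2.3]
width: 0.0276
gripper_force: 18.0
t: 7.75
eef_pos: [0.516, 0.0608, 0.1725]
ee_rot: [-3.142, 0.0, -1.976]
force: [-0.1, 1.6, -3.9]
width: 0.0276
gripper_force: 18.0
[0.51603872 0.06078605 0.17254504] [-0.08229477  1.62899151 -3.89042891] [ 0.45123403  0.19593653 -0.07084871]
```

```bash
python3 -m crank '[{"dx":0,"dy":0,"dz":-0.0005,"twist":0,"grip":-1},{"dx":0,"dy":0,"dz":-0.001,"twist":0,"grip":-1},{"dx":0,"dy":0,"dz":-0.0015,"twist":0,"grip":-1},{"dx":0,"dy":0,"dz":-0.0015,"twist":0,"grip":-1},{"dx":0,"dy":0,"dz":-0.0015,"twist":0,"grip":-1}]'
python3 -m crank '[{"dx":0,"dy":0,"dz":-0.0005,"twist":0,"grip":-1},{"dx":0,"dy":0,"dz":-0.001,"twist":0,"grip":-1},{"dx":0,"dy":0,"dz":-0.001,"twist":0,"grip":-1},{"dx":0,"dy":0,"dz":-0.001,"twist":0,"grip":-1},{"dx":0,"dy":0,"dz":-0.001,"twist":0,"grip":-1}]'
```

```text
t: 8.17
eef_pos: [0.5161, 0.0608, 0.1716]
ee_rot: [-3.141, 0.0, -1.976]
force: [-4.1, 2.7, 5.2]
width: 0.0276
gripper_force: 18.0
t: 8.58
eef_pos: [0.5162, 0.0608, 0.1708]
ee_rot: [-3.141, 0.0, -1.976]
force: [-4.9, 2.2, 7.7]
width: 0.0272
gripper_force: 18.0
```

```bash
python3 -m crank '[{"dx":0,"dy":0,"dz":0,"twist":0,"grip":-0.2},{"dx":0,"dy":0,"dz":0,"twist":0,"grip":0.3},{"dx":0,"dy":0,"dz":0,"twist":0,"grip":0.8},{"dx":0,"dy":0,"dz":0,"twist":0,"grip":1},{"dx":0,"dy":0,"dz":0,"twist":0,"grip":1}]'
python3 -m crank '[{"dx":0,"dy":0,"dz":0.01,"twist":0,"grip":1},{"dx":0,"dy":0,"dz":0.025,"twist":0,"grip":1},{"dx":0,"dy":0,"dz":0.04,"twist":0,"grip":1},{"dx":0,"dy":0,"dz":0.055,"twist":0,"grip":1},{"dx":0,"dy":0,"dz":0.065,"twist":0,"grip":1}]'
python3 -m crank '[{"dx":0,"dy":0,"dz":0,"twist":0,"grip":1},{"dx":0,"dy":0,"dz":0,"twist":0,"grip":1},{"dx":0,"dy":0,"dz":0,"twist":0,"grip":1},{"dx":0,"dy":0,"dz":0,"twist":0,"grip":1},{"dx":0,"dy":0,"dz":0,"twist":0,"grip":1}]'
python3 - <<'E'
from h import *
f=arm.grab_frame("side")[:,:,::-1];cv2.imwrite("pics/side3.png",f)
cv2.imwrite("pics/c3.png",cv2.resize(f[165:265,215:315],(600,600),interpolation=cv2.INTER_CUBIC))
s=arm.get_state();print(s["t"],s["q"],s["eef_pos"],s["force"],s["moment"])
E
```

```text
t: 9.0
eef_pos: [0.5161, 0.0607, 0.1699]
ee_rot: [-3.142, -0.0, -1.976]
force: [-0.4, -0.0, -0.0]
width: 0.0553
gripper_force: 0.0
t: 9.42
eef_pos: [0.5167, 0.0608, 0.2373]
ee_rot: [-3.14, 0.001, -1.976]
force: [0.6, -1.0, 0.6]
width: 0.0857
gripper_force: 0.0
t: 9.83
eef_pos: [0.5156, 0.0606, 0.2342]
ee_rot: [3.141, -0.001, -1.976]
force: [0.7, 0.2, 0.7]
width: 0.0878
gripper_force: 0.0
9.8833 [ 4.95292251e-01  9.66639899e-02 -3.14216360e-01 -8.05660093e-05
 -1.16116570e+00 -9.00389892e-01] [0.51575148 0.06064678 0.23436715] [-0.53422414 -0.26775843 -0.83048986] [ 0.06914438  0.04304595 -0.05107213]
```

View pics/c3.png

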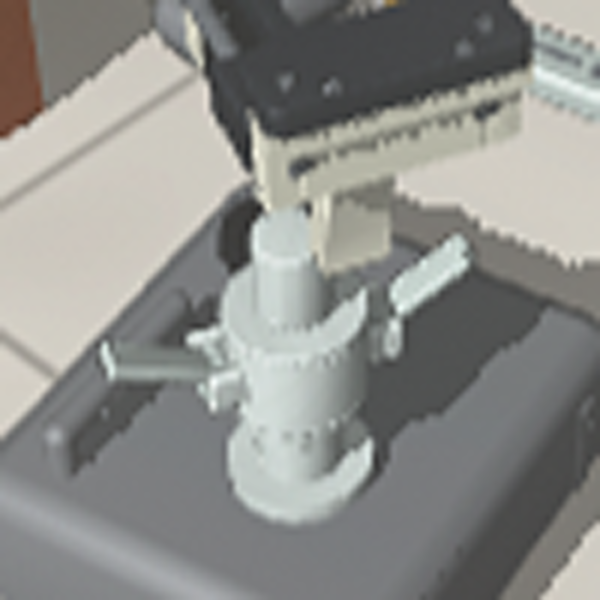

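The cap sits squarely on the neck. Both levers are raised, one at crop left (100,355) and one at right (465,245). Next I turn the gripper 90° and come down with the open fingers straddling the cap.

```bash
python3 -m crank '[{"dx":0,"dy":0,"dz":0,"twist":6,"grip":1},{"dx":0,"dy":0,"dz":0,"twist":12,"grip":1},{"dx":0,"dy":0,"dz":0,"twist":18,"grip":1},{"dx":0,"dy":0,"dz":0,"twist":24,"grip":1},{"dx":0,"dy":0,"dz":0,"twist":30,"grip":1}]' 15
python3 -m crank '[{"dx":0,"dy":0,"dz":0,"twist":6,"grip":1},{"dx":0,"dy":0,"dz":0,"twist":12,"grip":1},{"dx":0,"dy":0,"dz":0,"twist":18,"grip":1},{"dx":0,"dy":0,"dz":0,"twist":24,"grip":1},{"dx":0,"dy":0,"dz":0,"twist":30,"grip":1}]'
python3 -m crank '[{"dx":0,"dy":0,"dz":0,"twist":6,"grip":1},{"dx":0,"dy":0,"dz":0,"twist":12,"grip":1},{"dx":0,"dy":0,"dz":0,"twist":18,"grip":1},{"dx":0,"dy":0,"dz":0,"twist":24,"grip":1},{"dx":0,"dy":0,"dz":0,"twist":30,"grip":1}]'
python3 -m crank '[{"dx":0,"dy":0,"dz":-0.01,"twist":0,"grip":1},{"dx":0,"dy":0,"dz":-0.025,"twist":0,"grip":1},{"dx":0,"dy":0,"dz":-0.04,"twist":0,"grip":1},{"dx":0,"dy":0,"dz":-0.05,"twist":0,"grip":1},{"dx":0,"dy":0,"dz":-0.055,"twist":0,"grip":1}]'
python3 -m crank '[{"dx":0,"dy":0,"dz":-0.002,"twist":0,"grip":1},{"dx":0,"dy":0,"dz":-0.004,"twist":0,"grip":1},{"dx":0,"dy":0,"dz":-0.006,"twist":0,"grip":1},{"dx":0,"dy":0,"dz":-0.008,"twist":0,"grip":1},{"dx":0,"dy":0,"dz":-0.01,"twist":0,"grip":1}]'
python3 -c "
from h import *
s=arm.get_state();print(s['eef_pos'],s['ee_rot'],s['force'],s['moment'])"
```

```text
t: 10.3
eef_pos: [0.5159, 0.0607, 0.2346]
ee_rot: [3.141, -0.0, -1.447]
force: [0.8, -0.5, 0.4]
width: 0.0874
gripper_force: 0.0
t: 10.72
eef_pos: [0.5159, 0.0607, 0.2346]
ee_rot: [3.141, 0.0, -0.924]
force: [-0.4, -1.1, -0.3]
width: 0.0879
gripper_force: 0.0
t: 11.13
eef_pos: [0.5159, 0.0607, 0.2346]
ee_rot: [3.141, 0.001, -0.4]
force: [-1.0, -0.5, -0.6]
width: 0.0878
gripper_force: 0.0
t: 11.55
eef_pos: [0.515, 0.0604, 0.1778]
ee_rot: [3.139, 0.002, -0.408]
force: [0.4, -0.1, 0.0]
width: 0.0876
gripper_force: 0.0
t: 11.97
eef_pos: [0.5163, 0.0609, 0.1704]
ee_rot: [-3.141, -0.001, -0.405]
force: [0.1, 0.3, -0.1]
width: 0.0877
gripper_force: 0.0
[0.51632059 0.06086783 0.17038969] [-3.14087366e+00 -6.87589350e-04 -4.05298687e-01] [ 0.09263626  0.27131126 -0.08850306] [-0.0762832   0.19236204 -0.00270278]
```

```bash
for i in 1; do :; done
python3 -m crank '[{"dx":0,"dy":0,"dz":-0.002,"twist":0,"grip":1},{"dx":0,"dy":0,"dz":-0.004,"twist":0,"grip":1},{"dx":0,"dy":0,"dz":-0.006,"twist":0,"grip":1},{"dx":0,"dy":0,"dz":-0.008,"twist":0,"grip":1},{"dx":0,"dy":0,"dz":-0.01,"twist":0,"grip":1}]'
python3 -m crank '[{"dx":0,"dy":0,"dz":-0.002,"twist":0,"grip":1},{"dx":0,"dy":0,"dz":-0.004,"twist":0,"grip":1},{"dx":0,"dy":0,"dz":-0.006,"twist":0,"grip":1},{"dx":0,"dy":0,"dz":-0.008,"twist":0,"grip":1},{"dx":0,"dy":0,"dz":-0.01,"twist":0,"grip":1}]'
python3 - <<'E'
from h import *
f=arm.grab_frame("side")[:,:,::-1]
cv2.imwrite("pics/c4.png",cv2.resize(f[165:265,215:315],(600,600),interpolation=cv2.INTER_CUBIC))
s=arm.get_state();print(s['eef_pos'],s['ee_rot'],s['force'],s['moment'])
E
```

```text
t: 12.38
eef_pos: [0.5164, 0.0607, 0.1607]
ee_rot: [-3.141, -0.001, -0.405]
force: [-2.8, -0.2, 9.7]
width: 0.0875
gripper_force: 4.4
t: 12.8
eef_pos: [0.5178, 0.0613, 0.152]
ee_rot: [-3.139, -0.004, -0.404]
force: [-1.8, 0.1, 14.1]
width: 0.0879
gripper_force: 5.7
[0.51772969 0.06116126 0.15168295] [-3.13951663 -0.0033225  -0.40412291] [-0.48423454 -0.47069291 12.62747195] [-0.0941892   0.41212024  0.01478782]
```

View pics/c4.png

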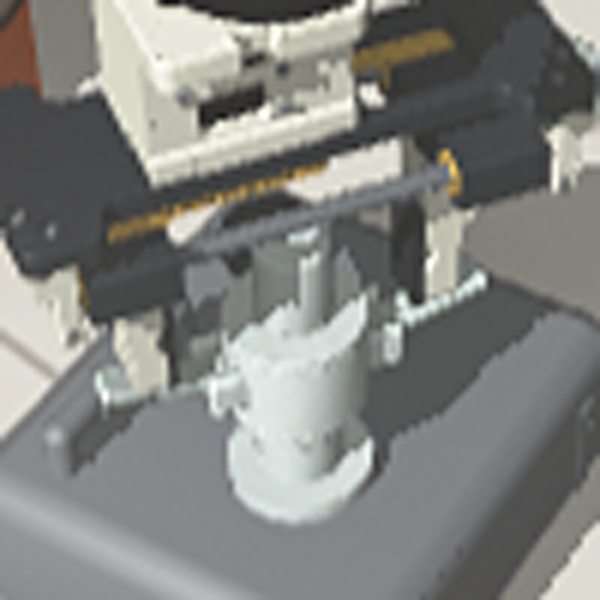

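Both levers are now about level under the fingertips, at crop (100,390) and (480,280), with about 14 N in all. I'll keep pressing down.

```bash
python3 -m crank '[{"dx":0,"dy":0,"dz":-0.0015,"twist":0,"grip":1},{"dx":0,"dy":0,"dz":-0.003,"twist":0,"grip":1},{"dx":0,"dy":0,"dz":-0.0045,"twist":0,"grip":1},{"dx":0,"dy":0,"dz":-0.006,"twist":0,"grip":1},{"dx":0,"dy":0,"dz":-0.0075,"twist":0,"grip":1}]'
python3 -m crank '[{"dx":0,"dy":0,"dz":-0.0015,"twist":0,"grip":1},{"dx":0,"dy":0,"dz":-0.003,"twist":0,"grip":1},{"dx":0,"dy":0,"dz":-0.0045,"twist":0,"grip":1},{"dx":0,"dy":0,"dz":-0.005,"twist":0,"grip":1},{"dx":0,"dy":0,"dz":-0.005,"twist":0,"grip":1}]'
python3 -c "
from h import *
s=arm.get_state();print(s['eef_pos'],s['ee_rot'],s['force'],s['moment'])"
```

```text
t: 13.27
eef_pos: [0.518, 0.0612, 0.1448]
ee_rot: [-3.139, -0.004, -0.404]
force: [-1.9, 0.2, 16.2]
width: 0.0879
gripper_force: 8.2
t: 13.68
eef_pos: [0.5181, 0.0611, 0.1401]
ee_rot: [-3.139, -0.004, -0.404]
force: [-2.9, -1.4, 17.0]
width: 0.0877
gripper_force: 9.1
[0.51809017 0.06106702 0.14011887] [-3.13925917 -0.00413542 -0.4039213 ] [-2.86564142 -1.39004025 17.0478204 ] [-0.22420171  1.08546111 -0.03500056]
```

```bash
python3 -m crank '[{"dx":-0.001,"dy":0,"dz":-0.0015,"twist":0,"grip":1},{"dx":-0.0015,"dy":0,"dz":-0.003,"twist":0,"grip":1},{"dx":-0.0015,"dy":0,"dz":-0.0045,"twist":0,"grip":1},{"dx":-0.0015,"dy":0,"dz":-0.005,"twist":0,"grip":1},{"dx":-0.0015,"dy":0,"dz":-0.005,"twist":0,"grip":1}]'
python3 -m crank '[{"dx":0,"dy":0,"dz":0,"twist":0,"grip":0.95},{"dx":0,"dy":0,"dz":0,"twist":0,"grip":0.9},{"dx":0,"dy":0,"dz":0,"twist":0,"grip":0.85},{"dx":0,"dy":0,"dz":0,"twist":0,"grip":0.8},{"dx":0,"dy":0,"dz":0,"twist":0,"grip":0.75}]' 14
python3 -c "
from h import *
s=arm.get_state();print(s['eef_pos'],s['ee_rot'],s['force'],s['moment'])"
```

```text
t: 14.1
eef_pos: [0.5181, 0.0614, 0.1359]
ee_rot: [-3.138, -0.007, -0.403]
force: [0.9, -0.5, 18.6]
width: 0.0878
gripper_force: 7.6
t: 14.52
eef_pos: [0.5169, 0.0612, 0.1342]
ee_rot: [-3.139, -0.004, -0.404]
force: [3.0, -0.5, 3.6]
width: 0.0781
gripper_force: 11.5
[0.51691211 0.06115417 0.1342017 ] [-3.13890665 -0.00420537 -0.40423179] [ 3.01585247 -0.54783436  3.61107899] [-0.42797288 -1.11235368  0.00473281]
```

```bash
python3 -m crank '[{"dx":0,"dy":0,"dz":0,"twist":0,"grip":0.7},{"dx":0,"dy":0,"dz":0,"twist":0,"grip":0.65},{"dx":0,"dy":0,"dz":0,"twist":0,"grip":0.6},{"dx":0,"dy":0,"dz":0,"twist":0,"grip":0.55},{"dx":0,"dy":0,"dz":0,"twist":0,"grip":0.5}]' 15
python3 -m crank '[{"dx":0,"dy":0,"dz":0,"twist":0,"grip":0.45},{"dx":0,"dy":0,"dz":0,"twist":0,"grip":0.4},{"dx":0,"dy":0,"dz":0,"twist":0,"grip":0.35},{"dx":0,"dy":0,"dz":0,"twist":0,"grip":0.3},{"dx":0,"dy":0,"dz":0,"twist":0,"grip":0.3}]' 15
python3 -c "
from h import *
s=arm.get_state();print(s['eef_pos'],s['ee_rot'],s['force'],s['moment'],s['width'])"
```

```text
t: 14.93
eef_pos: [0.5153, 0.0612, 0.1322]
ee_rot: [-3.141, -0.001, -0.405]
force: [6.3, 1.2, -3.6]
width: 0.071
gripper_force: 13.3
t: 15.35
eef_pos: [0.5153, 0.0612, 0.1322]
ee_rot: [-3.141, -0.001, -0.405]
force: [6.7, 0.9, -3.0]
width: 0.0707
gripper_force: 13.4
[0.51531989 0.06122025 0.13218782] [-3.14059616e+00 -8.39542161e-04 -4.05016173e-01] [ 6.71219207  0.85952829 -2.98930934] [ 0.02109081 -2.28154313  0.00395472] 0.07067505006142688
```

```bash
python3 -m crank '[{"dx":0.001,"dy":0,"dz":0,"twist":0,"grip":0.3},{"dx":0.001,"dy":0,"dz":0,"twist":0,"grip":0.3},{"dx":0.001,"dy":0,"dz":0,"twist":0,"grip":0.3},{"dx":0.001,"dy":0,"dz":0,"twist":0,"grip":0.3},{"dx":0.001,"dy":0,"dz":0,"twist":0,"grip":0.3}]' 18
python3 -m crank '[{"dx":0,"dy":0,"dz":0,"twist":0,"grip":0.3},{"dx":0,"dy":0,"dz":0,"twist":0,"grip":0.3},{"dx":0,"dy":0,"dz":0,"twist":0,"grip":0.3},{"dx":0,"dy":0,"dz":0,"twist":0,"grip":0.3},{"dx":0,"dy":0,"dz":0,"twist":0,"grip":0.3}]' 20
python3 -c "
from h import *
s=arm.get_state();print(s['eef_pos'],s['ee_rot'],s['force'],s['moment'],s['width'])"
```

```text
t: 15.77
eef_pos: [0.5154, 0.0611, 0.1315]
ee_rot: [-3.142, 0.001, -0.405]
force: [5.6, 2.1, -6.7]
width: 0.0693
gripper_force: 16.0
t: 16.18
eef_pos: [0.5154, 0.0611, 0.1313]
ee_rot: [-3.142, 0.001, -0.405]
force: [7.3, 0.7, -9.8]
width: 0.0689
gripper_force: 17.8
[0.51542237 0.06111065 0.13127032] [-3.14158020e+00  8.41916824e-04 -4.05358183e-01] [ 7.26850726  0.67759683 -9.75447193] [ 0.2865824  -2.3391599   0.04615285] 0.06893721862315738
```

```bash
python3 -m crank '[{"dx":0.001,"dy":0,"dz":-0.0005,"twist":0,"grip":0.3},{"dx":0.001,"dy":0,"dz":-0.001,"twist":0,"grip":0.3},{"dx":0.001,"dy":0,"dz":-0.0015,"twist":0,"grip":0.3},{"dx":0.001,"dy":0,"dz":-0.002,"twist":0,"grip":0.3},{"dx":0.001,"dy":0,"dz":-0.002,"twist":0,"grip":0.3}]' 20
python3 -c "
from h import *
s=arm.get_state();print(s['eef_pos'],s['ee_rot'],s['force'],s['moment'],s['width'])"
```

```text
t: 16.6
eef_pos: [0.5157, 0.0609, 0.1297]
ee_rot: [3.141, 0.002, -0.405]
force: [1.8, 5.2, -10.5]
width: 0.0658
gripper_force: 18.3
[0.51572395 0.06092802 0.12973988] [ 3.14101287e+00  1.55665463e-03 -4.05358542e-01] [  1.81595015   5.2249677  -10.51451562] [ 1.51773184 -0.73707097  0.09641401] 0.0658343367226268
```

```bash
python3 -m crank '[{"dx":0,"dy":-0.0005,"dz":-0.0005,"twist":0,"grip":0.3},{"dx":0,"dy":-0.0005,"dz":-0.001,"twist":0,"grip":0.3},{"dx":0,"dy":-0.0005,"dz":-0.0015,"twist":0,"grip":0.3},{"dx":0,"dy":-0.0005,"dz":-0.002,"twist":0,"grip":0.3},{"dx":0,"dy":-0.0005,"dz":-0.002,"twist":0,"grip":0.3}]' 20
python3 -c "
from h import *
s=arm.get_state();print(s['eef_pos'],s['ee_rot'],s['force'],s['moment'],s['width'])"
```

```text
t: 17.02
eef_pos: [0.516, 0.0607, 0.1283]
ee_rot: [-3.141, 0.001, -0.405]
force: [1.3, 5.9, -7.2]
width: 0.0637
gripper_force: 19.2
[0.51597511 0.0607273  0.12831492] [-3.14133448e+00  1.00454212e-03 -4.05269865e-01] [ 1.3360959   5.85275472 -7.19273477] [ 1.97081749 -0.10215563 -0.02014773] 0.0637387141476551
```

```bash
python3 -m crank '[{"dx":0,"dy":-0.0005,"dz":-0.0005,"twist":0,"grip":0.3},{"dx":0,"dy":-0.0005,"dz":-0.001,"twist":0,"grip":0.3},{"dx":0,"dy":-0.0005,"dz":-0.0015,"twist":0,"grip":0.3},{"dx":0,"dy":-0.0005,"dz":-0.002,"twist":0,"grip":0.3},{"dx":0,"dy":-0.0005,"dz":-0.002,"twist":0,"grip":0.3}]' 20
python3 -m crank '[{"dx":0,"dy":0,"dz":0,"twist":0,"grip":0.3},{"dx":0,"dy":0,"dz":0,"twist":0,"grip":0.3},{"dx":0,"dy":0,"dz":0,"twist":0,"grip":0.3},{"dx":0,"dy":0,"dz":0,"twist":0,"grip":0.3},{"dx":0,"dy":0,"dz":0,"twist":0,"grip":0.3}]' 21
python3 -c "
from h import *
s=arm.get_state();print(s['eef_pos'],s['ee_rot'],s['force'],s['moment'],s['width'])"
```

```text
t: 17.43
eef_pos: [0.5161, 0.0604, 0.1271]
ee_rot: [-3.141, 0.001, -0.405]
force: [-3.1, 7.1, -0.1]
width: 0.062
gripper_force: 19.6
t: 17.85
eef_pos: [0.5161, 0.0603, 0.1271]
ee_rot: [-3.141, 0.001, -0.405]
force: [-2.7, 7.6, 0.2]
width: 0.0622
gripper_force: 20.6
[0.51607843 0.06034677 0.12711083] [-3.14102692e+00  5.59609233e-04 -4.04905860e-01] [-2.70384236  7.56084105  0.18742199] [2.22479612 1.13324232 0.07831249] 0.06217248964317366
```

Width is 62.2 mm, so both levers are home. Now I open the fingers, back off and check.

```bash
python3 -m crank '[{"dx":0,"dy":0.001,"dz":0,"twist":0,"grip":0.6},{"dx":0,"dy":0.001,"dz":0,"twist":0,"grip":0.8},{"dx":0,"dy":0.001,"dz":0,"twist":0,"grip":1},{"dx":0,"dy":0.001,"dz":0,"twist":0,"grip":1},{"dx":0,"dy":0.001,"dz":0,"twist":0,"grip":1}]'
python3 -m crank '[{"dx":0,"dy":0,"dz":0,"twist":0,"grip":1},{"dx":0,"dy":0,"dz":0.02,"twist":0,"grip":1},{"dx":0,"dy":0,"dz":0.05,"twist":0,"grip":1},{"dx":0,"dy":0,"dz":0.08,"twist":0,"grip":1},{"dx":0,"dy":0,"dz":0.11,"twist":0,"grip":1}]'
python3 -m crank '[{"dx":0,"dy":-0.04,"dz":0.03,"twist":0,"grip":1},{"dx":0,"dy":-0.08,"dz":0.03,"twist":0,"grip":1},{"dx":0,"dy":-0.12,"dz":0.03,"twist":0,"grip":1},{"dx":0,"dy":-0.16,"dz":0.03,"twist":0,"grip":1},{"dx":0,"dy":-0.2,"dz":0.03,"twist":0,"grip":1}]'
python3 -m crank '[{"dx":0,"dy":-0.04,"dz":0,"twist":0,"grip":1},{"dx":0,"dy":-0.06,"dz":0,"twist":0,"grip":1},{"dx":0,"dy":-0.06,"dz":0,"twist":0,"grip":1},{"dx":0,"dy":-0.06,"dz":0,"twist":0,"grip":1},{"dx":0,"dy":-0.06,"dz":0,"twist":0,"grip":1}]'
python3 - <<'E'
from h import *
r=lambda i,x,y:cv2.resize(i[y:y+100,x:x+65],(390,600),interpolation=cv2.INTER_CUBIC)
s,t=arm.grab_frame("side")[:,:,::-1],arm.grab_frame("top")[:,:,::-1]
cv2.imwrite("pics/c5.png",np.hstack([r(s,232,165),r(t,237,175)]))
E
```

```text
t: 18.27
eef_pos: [0.5165, 0.0605, 0.1267]
ee_rot: [3.141, -0.0, -0.405]
force: [0.3, 0.0, -0.3]
width: 0.0862
gripper_force: 0.0
t: 18.68
eef_pos: [0.5162, 0.0604, 0.2377]
ee_rot: [3.141, 0.0, -0.405]
force: [0.6, -0.0, 0.0]
width: 0.0876
gripper_force: 0.0
t: 19.1
eef_pos: [0.5162, -0.1408, 0.2671]
ee_rot: [-3.141, -0.001, -0.404]
force: [1.0, 0.2, -0.3]
width: 0.0878
gripper_force: 0.0
t: 19.52
eef_pos: [0.5164, -0.1989, 0.2664]
ee_rot: [3.142, 0.0, -0.406]
force: [-0.6, 0.1, -0.2]
width: 0.0875
gripper_force: 0.0
```

View pics/c5.png

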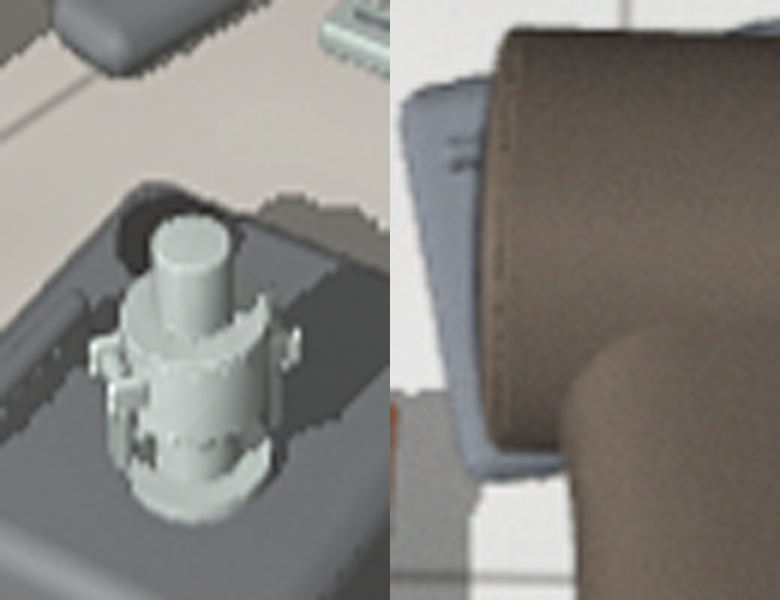

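The side view shows the cap upright on the neck with both levers flat against its sides, at crop (118,430) and (275,385). The robot is clear of it.

```bash
python3 -c "
from station import arm
print(arm.job_done())"
```

```text
the job is handed in; nothing more can be done
None
```

I set the cap coupler squarely on the tank neck and closed both levers fully (62.2 mm across them). The robot is clear, and I handed the job in at about 20 s; the hand-in returned no verdict.

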